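Click the height-stop collar onto the lamp-stand post

TASK

Pick up the orange stop collar and slide it, wider-coned end down as it stands, onto the steel post of the blue lamp stand. Push it down gently over the two sprung balls until they click out into the groove inside it, stop there without forcing it on past the click, and let go. Leave the two bulbs and the projector lens standing where they are.

Things in the scene. Friction and masses are not known exactly. Their poses are not given: they have to be found in the camera images.
- collar: Orange sleeve (stop collar), loose, standing upright on the bench: outside diameter 40 mm, 46 mm long, through bore 22 mm, about 90 g, four shallow grip grooves round its upper half. Origin at the centre of its underside, z up along the bore. Take it across its diameter by the upper half. Round, so its yaw does not matter.
- groove (a point): Middle of the collar's inner ball groove, on its axis, 17.7 mm above its underside. Inside the collar, from the underside up: 0 to 3 mm a 45 degree lead-in cone (28 mm wide at the mouth), 3 to 12 mm a land of 22 mm bore, 12 to 23.5 mm the groove (30 mm wide), then 22 mm bore to the top. Clicked, the balls sit in this groove with about 2.8 mm of free play up and down.
- stand: Blue cast lamp stand, fixed to the bench: foot plate 120 x 100 x 14 mm, in its middle a boss (48 mm wide, up to 40 mm above the bench) and an upright steel post, 20 mm thick, its top 125 mm above the bench with a 3 mm chamfer. Origin at the centre of the underside, on the post's axis, z up.
- boss_top (a point): Top of the boss, on the post's axis, 40 mm above the bench. In dark slots on the post's +y and -y sides stand two brass sprung balls (10 mm, 3.5 mm proud), level with each other. Their height was set by hand: 92 to 108 mm above the bench, not measured.
- ball_l (a joint): How far the +y ball is pressed in, m: 0 out, about 0.0025 on the 22 mm bore (spring 4.5 N + 1.8 N/mm). As the collar goes down: upward push of 5 to 10 N as the cone drives the balls in, little on the land, then a downward pull of 6 to 10 N as they jump into the groove (the click), then nothing for some 3 mm. Beyond, a push again: its upper edge would drive them in, past the click.
- ball_r (a joint): The same for the -y ball.
- bulb_1: Halogen bulb standing on its 32 mm flange, 46 mm tall; origin at the centre of its underside. Leave it alone.
- bulb_2: The other, equal halogen bulb. Leave it alone.
- projector_3: Pale grey projector lens unit, 77 x 79 x 74 mm, standing; origin at the centre of its underside. Leave it alone.

How it is judged:
On the way, in this order (a step that is already met when the one before it is completed fails the run):
1. the collar is on the post and its bore presses both balls in (horizontal distance between collar and stand below 0.005 m and value of joint each of ball_l, ball_r above 0.001 m).
2. the balls have clicked out into the collar's groove (horizontal distance between collar and stand below 0.004 m and z of collar in the frame of stand between 0.071 and 0.0925 m and value of joint each of ball_l, ball_r below 0.001 m), for 0.2 s.
At the end, for the whole second after the job is handed in: The collar hangs still and upright on the post (axis within 4 mm), both balls standing out in its groove (each pressed in by less than 1 mm), its underside 71 to 92.5 mm above the bench as the balls' height has it (all of step 2 and angle between collar's own z axis and vertical below 0.15 rad and linear speed of collar below 0.02 m/s); the robot touches nothing.
It fails at once if the collar is forced against the post or the stand with over 30 N (contact force between collar and stand above 30 N).
It fails at once if bulb 1 is shifted by more than 15 mm or tipped (distance of bulb_1 from where it was at the start of the episode above 0.015 m or angle between bulb_1's own z axis and vertical above 0.3 rad).
It fails at once if bulb 2 is shifted by more than 15 mm or tipped (distance of bulb_2 from where it was at the start of the episode above 0.015 m or angle between bulb_2's own z axis and vertical above 0.3 rad).
It fails at once if the projector lens is shifted by more than 15 mm or tipped (distance of projector_3 from where it was at the start of the episode above 0.015 m or angle between projector_3's own z axis and vertical above 0.3 rad).
It also fails if it takes over 64 s, if anything falls off the work surface, if the arm or the gripper's body presses on something with over 40 N, if the wrist force passes 120 N, or if a joint passes its speed limit or range.

ROBOT

A 7-joint arm with a two-finger parallel gripper is mounted at the origin on a cart in front of the work surface, level with it; the furniture and walls round the work are solid. World frame = base frame: x ahead of the robot, y to its left, z up, the work surface at z = 0. Lengths are in m, angles in rad, forces in N, time in s.
With the tool pointing down it reaches from about 0.4 to 0.875 m from the base axis. Payload 19.3 kg.
Tool frame: the origin (TCP) lies midway between the tips of the shut fingers; the grasp point (between the pads) lies 19 mm behind it; x points along the fingers, y is the direction in which the jaws open and shut, and the axes are right-handed (so a half turn about x gives the same grasp; the last joint's range is limited). The gripper opens to 85 mm and grips with 20 to 120 N. Pads are 22 mm wide; open, the fingers measure 114 mm over their backs; the gripper's body (76 mm by 85 mm) begins 54 mm behind the grasp point. The pads swing forward as they close: fully open they stand 13 mm farther back than shut.
Start: joints at [-0.07, 0.521, -0.036, 1.599, 0.021, 1.021, -0.113], TCP at [0.625, -0, 0.231] pointing down, gripper open.
Joint ranges: [-2.91, 2.91], [-0.3, 2.13], [-1.5, 1.42], [0.17, 2.43], [-1.26, 4.41], [0.16, 1.93], [-2.52, 2.52]. Speed limits (rad/s): [1.89, 1.89, 2.39, 2.39, 3.01, 3.01, 3.01].

INTERFACE

Orientations are given as [roll, pitch, yaw] about the fixed x, y, z axes, in that order (R = Rz(yaw) Ry(pitch) Rx(roll)).
In Python, from workcell import bot gives the robot as it stands. The module is installed in compiled form; this text tells all that it offers.
- The arm moves only by the tool servo_tool, never from a script. Its argument "targets" is a list of rows, each an object of numbers: "x", "y", "z": the shift along the tool's x, y, z as a fraction of full scale; "wx", "wy", "wz": the turn, a rotation vector about the tool's x, y, z as a fraction of full scale. A call has 1 to 12 rows; each row is the pose to reach, as a shift and turn from the pose measured when the call began, along the tool's axes at that moment, turning the shorter way round; what a row does not reach only later rows make up. Full scale, the value 1, is 40 cm for a shift and 360 degrees for a turn. A row lasts 1/8 s, in which the tool goes at most 62.5 mm and 10.7 degrees, less where a joint would pass 70% of its speed; a pose out of reach is approached as far as the arm can. A call with a number of a shift or a turn outside -1 to 1 is refused whole. A call with a gripper value outside its range is refused whole. "grip" is the gripper command: -1 is shut, 1 is fully open, values between are in proportion, set as the call begins (left out, the last holds). The fingers move at their own pace and stop on an object; "squeeze" is the grip in N (left out, the last holds). Time passes only in rows, so rows that repeat a pose let the fingers close. It gives the time, the measured TCP pose, the force and the opening at its end, in the units of the state.
- bot.observe(): the state, without advancing time (a new reading comes with each control period).
- bot.grab_frame(name): name is "scene" or "side" or "wrist"; returns (picture, depth): 480x640x3 uint8, red, green, blue; 480x640 float32, m along the optical axis (not along the pixel's ray), 0 where there is no reading.
- bot.get_calibration(name): a dict with "intrinsics" (3x3 intrinsics, pixels), "R" (3x3) and "t" (3): a world point X has camera coordinates R X + t. Camera axes: x right, y down, z forward; pixel columns grow to the right and rows downward; lengths in m; the calibration is good to about 2 mm. A picture is of the moment at which its call begins: read the wrist's pose just before it. get_calibration takes no time and is no camera call; for the wrist camera it gives the pose at the moment of the call.
- bot.job_done(): hands the job in, once; it reports no verdict.
Trained networks look in the newest picture that a camera, given by its name, has taken for a name from the list of things; names that differ only in an ending like _2 or _b are one class to them, and where a whole thing is asked for, a point or a joint stands for the part that bears it (a point fixed in the world has none). Each returns a list of dicts, best first, with "confidence" (0 to 1); they miss things now and then, are a little off and sometimes report something else, mostly with a low value. They report only what shows in the picture. A call takes as long as a camera call.
- bot.trace(camera, target): "mask" (480x640 bool, what is visible of it) and "pixel" ([column, row] in pixels, amid what is visible of it).
The state is a dict: "clock": time; "qpos": joint angles; "qd": joint speeds; "joint_efforts": joint torques, N m; "position": TCP position; "tool_rot": TCP orientation; "force": force on the tool from outside, world axes, zero at the start; "moment": the same for the moment, N m; "grip_width": finger opening in m.
Only numpy, scipy, OpenCV 4.12 (cv2) and the standard library are available. Lean on these libraries where they do the work, as an engineer would, in place of code of your own. Each camera call takes 0.05 s, during which the arm holds its last target. There are 200 camera calls.

## Working session

There is one attempt and no reset: what is moved stays moved. The work goes in short steps, Python scripts to look and compute and a tool call to move; the robot and the scene stay as the last step left them, time stands still between calls to the robot, and variables do not carry over. Pictures are saved under pics/ and viewed, on a budget of 10 in all, crops included, one or two more only if the job needs it, and the job is handed in when it is done.

Besides the shell and the picture viewer there is one more tool, called after ">>>" as name(argument=value, ...), one argument or row to a line, values as JSON. servo_tool: Moves the arm, as the interface text tells. Shift numbers are shares of 40 cm and turn numbers shares of 360 degrees, none past 1 either way. Its arguments: {"type":"object","properties":{"targets":{"type":"array"},"grip":{"type":"number"},"squeeze":{"type":"number"}},"required":["targets"]}

```bash
mkdir -p pics; cat > h.py <<'E'
import numpy as np, cv2
from workcell import bot
def cal(n):
    c=bot.get_calibration(n); return np.array(c["intrinsics"]),np.array(c["R"]),np.array(c["t"])
def cloud(dep,m,c):
    K,R,t=c; v,u=np.nonzero(m&(dep>0)); d=dep[v,u]
    P=np.stack([(u-K[0,2])/K[0,0]*d,(v-K[1,2])/K[1,1]*d,d],1)
    return (P-t)@R
def look(n,things,save=None):
    c=cal(n); im,dep=bot.grab_frame(n)
    if save: cv2.imwrite(save,im[:,:,::-1])
    out={}
    for th in things:
        for r in bot.trace(n,th)[:3]:
            P=cloud(dep,r["mask"],c)
            print(n,th,round(r["confidence"],2),np.round(r["pixel"]),r["mask"].sum(),
              "" if len(P)==0 else (np.percentile(P,[2,50,98],axis=0).round(3).tolist()))
            out.setdefault(th,(r,P))
    return im,dep,c,out
E
python3 - <<'E'
from h import *
o=bot.observe(); print(o["clock"],o["position"],o["tool_rot"],o["grip_width"])
A=[look(n,["collar","stand","bulb_1","projector_3"])[0] for n in("scene","side")]
cv2.imwrite("pics/a.png",cv2.resize(np.vstack(A),(560,840))[:, :, ::-1][:840])
im=np.hstack(A); cv2.imwrite("pics/b.png",cv2.resize(im,(800,300))[:,:,::-1])
E
```

```text
0.0 [ 6.24656764e-01 -4.80239969e-05  2.30728443e-01] [-1.48959032  1.56963358 -3.06037894] 0.08558345324854301
scene collar 0.64 [417. 313.] 336 [[0.446, -0.401, -0.001], [0.455, -0.385, 0.032], [0.481, -0.366, 0.048]]
scene stand 0.59 [208. 221.] 1121 [[0.394, 0.231, -0.001], [0.444, 0.272, 0.013], [0.511, 0.326, 0.112]]
scene bulb_1 0.67 [383. 295.] 115 [[0.465, -0.302, 0.0], [0.475, -0.292, 0.011], [0.491, -0.278, 0.044]]
scene bulb_1 0.59 [239. 230.] 95 [[0.466, 0.161, -0.001], [0.478, 0.174, 0.011], [0.497, 0.191, 0.044]]
scene projector_3 0.83 [460. 318.] 837 [[0.453, -0.51, -0.001], [0.474, -0.482, 0.062], [0.519, -0.441, 0.073]]
side collar 0.46 [365. 207.] 198 [[0.447, -0.397, -0.001], [0.464, -0.368, 0.03], [0.483, -0.357, 0.047]]
side stand 0.85 [282. 340.] 1761 [[0.394, 0.238, 0.004], [0.446, 0.295, 0.014], [0.508, 0.336, 0.12]]
side projector_3 0.78 [371. 190.] 366 [[0.456, -0.558, -0.003], [0.483, -0.458, 0.051], [0.545, -0.433, 0.073]]
side projector_3 0.67 [284. 340.] 1704 [[0.394, 0.238, 0.004], [0.446, 0.295, 0.014], [0.508, 0.335, 0.119]]
```

View pics/b.png

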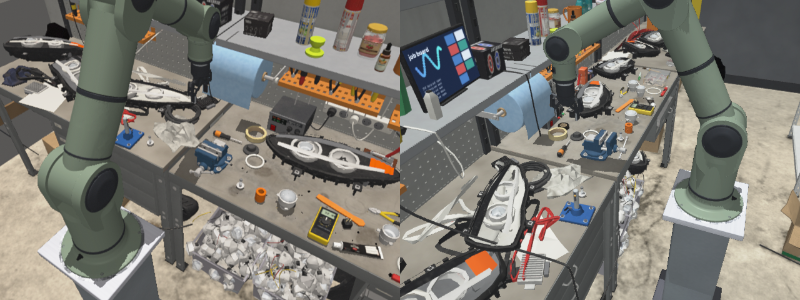

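The scene view shows the orange collar near (417,313), with a bulb at (383,295) and the projector at (460,318). The blue stand is at (208,221), with the second bulb at (239,230) beside it. Next I work out the tool axes.

```bash
cat >> h.py <<'E'
from scipy.spatial.transform import Rotation as Ro
def rel(goal,yjaw=None):
    """shift (fractions) to goal; turn so tool x is down and tool y along angle yjaw"""
    o=bot.observe(); R=Ro.from_euler("xyz",o["tool_rot"]).as_matrix(); p=np.array(o["position"])
    s=R.T@(np.array(goal)-p)/.4
    print("t",round(o["clock"],2),"p",p.round(4),"jaw",np.degrees(np.arctan2(R[1,1],R[0,1])).round(2),"F",np.round(o["force"],2),"w",round(o["grip_width"],4),"q7",round(o["qpos"][6],2))
    print("tool axes cols\n",R.round(3)); print("shift",s.round(4))
    if yjaw is not None:
        a=np.radians(yjaw); x=np.array([0,0,-1.]); y=np.array([np.cos(a),np.sin(a),0]); G=np.stack([x,y,np.cross(x,y)],1)
        print("turn",(Ro.from_matrix(R.T@G).as_rotvec()/(2*np.pi)).round(4))
E
python3 - <<'E'
from h import *
rel([.465,-.382,.26],0)
rel([.465,-.382,.26],-40)
rel([.465,-.382,.26],180)
K,R,t=cal("wrist"); print("cam",-R.T@t, R[2])
E
```

```text
t 0.5 p [0.625  0.     0.2313] jaw -0.0 F [ 0.36  0.34 -0.07] w 0.0857 q7 -0.11
tool axes cols
 [[-0.  1. -0.]
 [ 0. -0. -1.]
 [-1. -0. -0.]]
shift [-0.0718 -0.3999  0.955 ]
turn [-0. -0.  0.]
t 0.5 p [0.625  0.     0.2313] jaw -0.0 F [ 0.36  0.34 -0.07] w 0.0857 q7 -0.11
tool axes cols
 [[-0.  1. -0.]
 [ 0. -0. -1.]
 [-1. -0. -0.]]
shift [-0.0718 -0.3999  0.955 ]
turn [0.1111 0.     0.    ]
t 0.5 p [0.625  0.     0.2313] jaw -0.0 F [ 0.36  0.34 -0.07] w 0.0857 q7 -0.11
tool axes cols
 [[-0.  1. -0.]
 [ 0. -0. -1.]
 [-1. -0. -0.]]
shift [-0.0718 -0.3999  0.955 ]
turn [0.5 0.  0. ]
cam [0.62379437 0.07506393 0.37396762] [ 1.26908295e-04 -2.92676238e-01 -9.56211589e-01]
```

>>> servo_tool(
  targets=[
    {"x": -0.03,"y": -0.1,"z": 0.12},
    {"x": -0.03,"y": -0.2,"z": 0.25},
    {"x": -0.03,"y": -0.3,"z": 0.38},
    {"x": -0.03,"y": -0.36,"z": 0.52},
    {"x": -0.03,"y": -0.4,"z": 0.66},
    {"x": -0.03,"y": -0.4,"z": 0.8},
    {"x": -0.03,"y": -0.4,"z": 0.92},
    {"x": -0.03,"y": -0.4,"z": 0.955},
    {"x": -0.03,"y": -0.4,"z": 0.955},
    {"x": -0.03,"y": -0.4,"z": 0.955},
  ],
  grip=1,
  squeeze=40,
)

```text
$.targets[0]: bad value
```

```bash
cat >> h.py <<'E'
def circ(P):
    from scipy.optimize import least_squares
    f=least_squares(lambda q:np.hypot(P[:,0]-q[0],P[:,1]-q[1])-q[2],[*P[:,:2].mean(0),.02],loss="soft_l1",f_scale=.001)
    return f.x.round(4)
E
python3 - <<'E'
from h import *
im,dep,c,out=look("wrist",["collar","bulb_1","projector_3"],"pics/w1.png")
if "collar" in out:
    r,P=out["collar"]; z=np.percentile(P[:,2],90); T=P[abs(P[:,2]-z)<.003]
    print("top",z,T.mean(0),len(T)); print("bbox centre",(T.min(0)+T.max(0))/2, np.ptp(T,axis=0))
    (cx,cy),rr=cv2.minEnclosingCircle(T[:,:2].astype(np.float32)); print("mec",cx,cy,rr)
    rel([cx,cy,.016],0)
E
```

```text
wrist bulb_1 0.93 [170.  24.] 1164 [[0.47, 0.163, 0.009], [0.486, 0.174, 0.012], [0.497, 0.19, 0.047]]
```

View pics/w1.png

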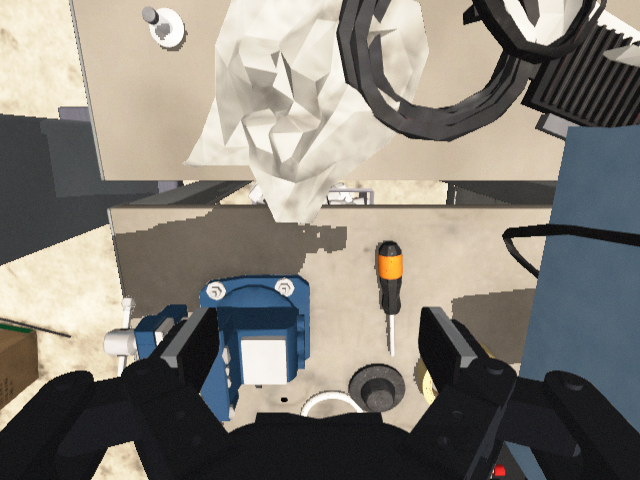

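The move was refused, so this is the start view: the vise at (250,340), a screwdriver at (390,290) and bulb 2 at (168,28). I'll retry with all six numbers in each row.

>>> servo_tool(
  targets=[
    {"x": -0.03,"y": -0.1,"z": 0.12,"wx": 0,"wy": 0,"wz": 0},
    {"x": -0.03,"y": -0.2,"z": 0.25,"wx": 0,"wy": 0,"wz": 0},
    {"x": -0.03,"y": -0.3,"z": 0.38,"wx": 0,"wy": 0,"wz": 0},
    {"x": -0.03,"y": -0.36,"z": 0.52,"wx": 0,"wy": 0,"wz": 0},
    {"x": -0.03,"y": -0.4,"z": 0.66,"wx": 0,"wy": 0,"wz": 0},
    {"x": -0.03,"y": -0.4,"z": 0.8,"wx": 0,"wy": 0,"wz": 0},
    {"x": -0.03,"y": -0.4,"z": 0.92,"wx": 0,"wy": 0,"wz": 0},
    {"x": -0.03,"y": -0.4,"z": 0.955,"wx": 0,"wy": 0,"wz": 0},
    {"x": -0.03,"y": -0.4,"z": 0.955,"wx": 0,"wy": 0,"wz": 0},
    {"x": -0.03,"y": -0.4,"z": 0.955,"wx": 0,"wy": 0,"wz": 0},
  ],
  grip=1,
  squeeze=40,
)

```text
clock: 1.95
position: [0.4654, -0.3805, 0.2433]
tool_rot: [2.877, 1.57, 1.308]
force: [0.0, -0.3, -0.4]
grip_width: 0.0854
```

```bash
cat > c.py <<'E'
from h import *
import sys
im,dep,c,out=look("wrist",["collar","bulb_1","projector_3"],sys.argv[1])
if "collar" in out:
    r,P=out["collar"]; z=np.percentile(P[:,2],90); T=P[abs(P[:,2]-z)<.003]
    print("top",z,T.mean(0),len(T),"span",np.ptp(T,axis=0))
    (cx,cy),rr=cv2.minEnclosingCircle(T[:,:2].astype(np.float32)); print("mec",cx,cy,rr,"fit",circ(T[np.hypot(T[:,0]-cx,T[:,1]-cy)>.0185]))
    rel([cx,cy,.016],0)
E
python3 c.py pics/w2.png
```

```text
wrist collar 0.64 [322. 225.] 1208 [[0.451, -0.398, 0.004], [0.468, -0.38, 0.045], [0.485, -0.361, 0.047]]
wrist bulb_1 0.76 [336. 123.] 833 [[0.466, -0.303, -0.0], [0.48, -0.289, 0.011], [0.496, -0.274, 0.047]]
wrist projector_3 0.96 [338. 312.] 3609 [[0.454, -0.508, 0.001], [0.488, -0.469, 0.067], [0.519, -0.442, 0.074]]
top 0.04664841473196561 [ 0.46787524 -0.38017927  0.04580489] 821 span [0.03769481 0.03952357 0.00480133]
mec 0.46795815229415894 -0.3806808590888977 0.020132046192884445 fit [ 0.468  -0.3807  0.0192]
t 2.15 p [ 0.4654 -0.3811  0.2435] jaw 0.07 F [-0.22 -0.53  0.24] w 0.0852 q7 0.62
tool axes cols
 [[ 0.     1.     0.001]
 [ 0.     0.001 -1.   ]
 [-1.     0.    -0.   ]]
shift [ 0.5688  0.0063 -0.0011]
turn [ 0.0002 -0.     -0.    ]
```

View pics/w2.png

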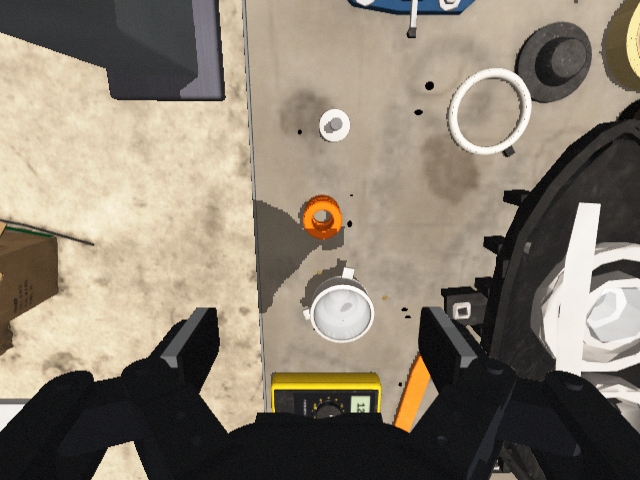

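The collar is at (322,217), upright and clear. The bulb is at (335,125) and the projector at (342,310). I'll descend with the jaws along x.

>>> servo_tool(
  targets=[
    {"x": 0.12,"y": 0.0063,"z": -0.001,"wx": 0,"wy": 0,"wz": 0},
    {"x": 0.25,"y": 0.0063,"z": -0.001,"wx": 0,"wy": 0,"wz": 0},
    {"x": 0.38,"y": 0.0063,"z": -0.001,"wx": 0,"wy": 0,"wz": 0},
    {"x": 0.48,"y": 0.0063,"z": -0.001,"wx": 0,"wy": 0,"wz": 0},
    {"x": 0.55,"y": 0.0063,"z": -0.001,"wx": 0,"wy": 0,"wz": 0},
    {"x": 0.576,"y": 0.0063,"z": -0.001,"wx": 0,"wy": 0,"wz": 0},
    {"x": 0.576,"y": 0.0063,"z": -0.001,"wx": 0,"wy": 0,"wz": 0},
    {"x": 0.576,"y": 0.0063,"z": -0.001,"wx": 0,"wy": 0,"wz": 0},
  ],
)

```text
clock: 3.15
position: [0.4686, -0.3811, 0.0144]
tool_rot: [1.073, 1.569, -0.497]
force: [-1.0, -0.3, -0.2]
grip_width: 0.0852
```

>>> servo_tool(
  targets=[
    {"x": 0,"y": 0,"z": 0,"wx": 0,"wy": 0,"wz": 0},
    {"x": 0,"y": 0,"z": 0,"wx": 0,"wy": 0,"wz": 0},
    {"x": 0,"y": 0,"z": 0,"wx": 0,"wy": 0,"wz": 0},
    {"x": 0,"y": 0,"z": 0,"wx": 0,"wy": 0,"wz": 0},
    {"x": 0,"y": 0,"z": 0,"wx": 0,"wy": 0,"wz": 0},
    {"x": 0,"y": 0,"z": 0,"wx": 0,"wy": 0,"wz": 0},
  ],
  grip=-1,
  squeeze=50,
)

```text
clock: 3.9
position: [0.4688, -0.3812, 0.0151]
tool_rot: [1.047, 1.568, -0.522]
force: [-2.0, 2.1, 11.3]
grip_width: 0.0397
```

>>> servo_tool(
  targets=[
    {"x": -0.1,"y": 0,"z": 0,"wx": 0,"wy": 0,"wz": 0},
    {"x": -0.25,"y": 0,"z": 0,"wx": 0,"wy": 0,"wz": 0},
    {"x": -0.4,"y": 0,"z": 0,"wx": 0,"wy": 0,"wz": 0},
    {"x": -0.53,"y": 0,"z": 0,"wx": 0,"wy": 0,"wz": 0},
    {"x": -0.58,"y": 0,"z": -0.1,"wx": 0,"wy": 0,"wz": 0},
    {"x": -0.58,"y": 0,"z": -0.24,"wx": 0,"wy": 0,"wz": 0},
    {"x": -0.58,"y": 0,"z": -0.38,"wx": 0,"wy": 0,"wz": 0},
    {"x": -0.58,"y": 0,"z": -0.52,"wx": 0,"wy": 0,"wz": 0},
    {"x": -0.58,"y": 0,"z": -0.66,"wx": 0,"wy": 0,"wz": 0},
    {"x": -0.58,"y": 0,"z": -0.75,"wx": 0,"wy": 0,"wz": 0},
    {"x": -0.58,"y": 0,"z": -0.8,"wx": 0,"wy": 0,"wz": 0},
    {"x": -0.58,"y": 0,"z": -0.8,"wx": 0,"wy": 0,"wz": 0},
  ],
)

```text
clock: 5.4
position: [0.4678, -0.0597, 0.2468]
tool_rot: [1.148, 1.568, -0.419]
force: [-0.6, 0.2, -1.7]
grip_width: 0.0395
```

```bash
python3 - <<'E'
from h import *
im,dep,c,out=look("wrist",["stand","collar"],"pics/w3.png")
rel([.45,.20,.26],0)
E
```

```text
wrist collar 0.93 [319. 333.] 10646 [[0.449, -0.076, 0.237], [0.466, -0.053, 0.276], [0.484, -0.04, 0.279]]
t 5.55 p [ 0.4677 -0.0618  0.2467] jaw 0.02 F [ 0.99  0.04 -1.69] w 0.0393 q7 -0.01
tool axes cols
 [[ 0.002  1.     0.   ]
 [-0.002  0.    -1.   ]
 [-1.     0.002  0.002]]
shift [-0.0344 -0.044  -0.6546]
turn [ 0.0001  0.0003 -0.0003]
```

>>> servo_tool(
  targets=[
    {"x": -0.03,"y": -0.01,"z": -0.12,"wx": 0,"wy": 0,"wz": 0},
    {"x": -0.03,"y": -0.02,"z": -0.26,"wx": 0,"wy": 0,"wz": 0},
    {"x": -0.03,"y": -0.03,"z": -0.4,"wx": 0,"wy": 0,"wz": 0},
    {"x": -0.03,"y": -0.044,"z": -0.52,"wx": 0,"wy": 0,"wz": 0},
    {"x": -0.03,"y": -0.044,"z": -0.62,"wx": 0,"wy": 0,"wz": 0},
    {"x": -0.03,"y": -0.044,"z": -0.65,"wx": 0,"wy": 0,"wz": 0},
    {"x": -0.03,"y": -0.044,"z": -0.65,"wx": 0,"wy": 0,"wz": 0},
    {"x": -0.03,"y": -0.044,"z": -0.65,"wx": 0,"wy": 0,"wz": 0},
  ],
)

```text
clock: 6.55
position: [0.4504, 0.1965, 0.2582]
tool_rot: [0.76, 1.568, -0.813]
force: [0.3, -0.2, -0.2]
grip_width: 0.039
```

```bash
python3 - <<'E'
from h import *
im,dep,c,out=look("wrist",["stand","collar"],"pics/w4.png")
P=out["stand"][1]; T=P[(P[:,2]>.121)&(P[:,2]<.15)]; print("posttop",len(T),T.mean(0),(T.min(0)+T.max(0))/2,np.ptp(T,axis=0))
B=P[(P[:,2]>.036)&(P[:,2]<.043)]; print("boss",len(B),circ(B) if len(B) else 0,(B.min(0)+B.max(0))/2,np.ptp(B,axis=0))
F=P[(P[:,2]>.01)&(P[:,2]<.018)]; r=cv2.minAreaRect(F[:,:2].astype(np.float32)); print("foot",r)
P=out["collar"][1]; T=P[P[:,2]>np.percentile(P[:,2],95)-.004]; print("collar top",T[:,2].mean(),(T.min(0)+T.max(0))/2,np.ptp(T,axis=0),"fit",cv2.minEnclosingCircle(T[:,:2].astype(np.float32)))
rel([.45,.285,.26],0)
E
```

```text
wrist stand 0.65 [323. 126.] 10971 [[0.397, 0.236, 0.011], [0.454, 0.285, 0.014], [0.512, 0.333, 0.125]]
wrist collar 0.72 [318. 331.] 10605 [[0.432, 0.181, 0.249], [0.449, 0.203, 0.287], [0.467, 0.217, 0.29]]
posttop 549 [0.45461291 0.28413372 0.12420681] [0.45471358 0.28434056 0.12428191] [0.01849192 0.02028926 0.00644538]
boss 615 [0.4558 0.2856 0.0166] [0.46550216 0.2896499  0.03909595] [0.05844064 0.04698943 0.00616516]
foot ((0.4546459913253784, 0.2842264175415039), (0.11986074596643448, 0.09990768879652023), 6.175281047821045)
collar top 0.28881451717351486 [0.44912606 0.19676478 0.28854527] [0.03914856 0.04103184 0.00554229] fit ((0.44936132431030273, 0.1967647820711136), 0.020619628950953484)
t 6.7 p [0.4503 0.1971 0.2583] jaw -0.07 F [-0.3   0.27 -1.2 ] w 0.0389 q7 -0.6
tool axes cols
 [[ 0.002  1.    -0.001]
 [-0.002 -0.001 -1.   ]
 [-1.     0.002  0.002]]
shift [-0.0046 -0.001  -0.2198]
turn [-0.0002  0.0003 -0.0004]
```

View pics/w4.png

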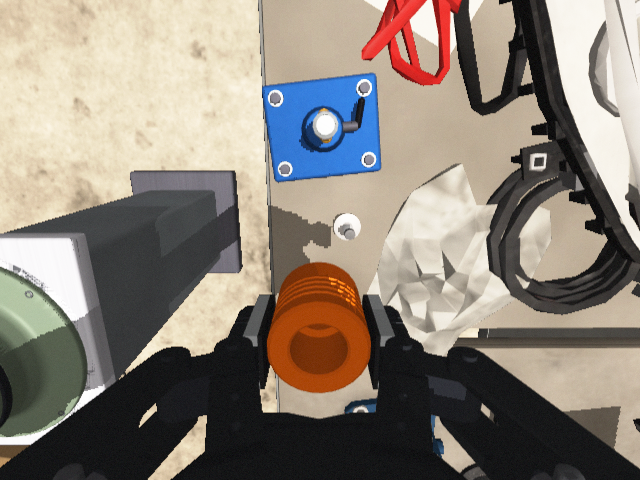

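The stand is at (323,128), its post upright and in clear view, with a low lever on the boss at (360,115). The collar is held straight at (318,330). Foot and post top agree on the axis at (0.4546, 0.2843). I'll go above it first, then recheck.

>>> servo_tool(
  targets=[
    {"x": 0,"y": 0.0125,"z": -0.1,"wx": 0,"wy": 0.0003,"wz": -0.0004},
    {"x": 0,"y": 0.0125,"z": -0.18,"wx": 0,"wy": 0.0003,"wz": -0.0004},
    {"x": 0,"y": 0.0125,"z": -0.219,"wx": 0,"wy": 0.0003,"wz": -0.0004},
    {"x": 0.06,"y": 0.0125,"z": -0.219,"wx": 0,"wy": 0.0003,"wz": -0.0004},
    {"x": 0.14,"y": 0.0125,"z": -0.219,"wx": 0,"wy": 0.0003,"wz": -0.0004},
    {"x": 0.2,"y": 0.0125,"z": -0.219,"wx": 0,"wy": 0.0003,"wz": -0.0004},
    {"x": 0.245,"y": 0.0125,"z": -0.219,"wx": 0,"wy": 0.0003,"wz": -0.0004},
    {"x": 0.245,"y": 0.0125,"z": -0.219,"wx": 0,"wy": 0.0003,"wz": -0.0004},
    {"x": 0.245,"y": 0.0125,"z": -0.219,"wx": 0,"wy": 0.0003,"wz": -0.0004},
    {"x": 0.245,"y": 0.0125,"z": -0.219,"wx": 0,"wy": 0.0003,"wz": -0.0004},
  ],
)

```text
clock: 7.95
position: [0.4561, 0.2846, 0.161]
tool_rot: [2.233, 1.57, 0.661]
force: [0.4, -0.1, -0.5]
grip_width: 0.0393
```

```bash
python3 - <<'E'
from h import *
rel([.4556,.2845,.16],0)
for n in("scene","side"):
    im,dep,c,out=look(n,["stand","collar"])
    r=out["stand"][0] if "stand" in out else out["collar"][0]; u,v=map(int,r["pixel"])
    cv2.imwrite(f"pics/{n}5.png",cv2.resize(im[max(0,v-70):v+40,max(0,u-60):u+60],None,fx=3.3,fy=3.3,interpolation=cv2.INTER_NEAREST)[:,:,::-1])
a,b=cv2.imread("pics/scene5.png"),cv2.imread("pics/side5.png"); h=min(len(a),len(b)); cv2.imwrite("pics/5.png",np.hstack([a[:h],b[:h]]))
im,dep,c,out=look("wrist",["collar"])
P=out["collar"][1]; T=P[P[:,2]>np.percentile(P[:,2],95)-.004]; print("collar top",T[:,2].mean(),(T.min(0)+T.max(0))/2,np.ptp(T,axis=0),"fit",cv2.minEnclosingCircle(T[:,:2].astype(np.float32)))
E
```

```text
t 7.95 p [0.4561 0.2846 0.161 ] jaw -0.09 F [ 0.41 -0.13 -0.48] w 0.0393 q7 -0.79
tool axes cols
 [[ 0.001  1.    -0.002]
 [ 0.001 -0.002 -1.   ]
 [-1.     0.001 -0.001]]
shift [ 0.0026 -0.0011  0.0002]
turn [-0.0002 -0.0001 -0.0001]
scene stand 0.66 [206. 220.] 1225 [[0.391, 0.23, -0.002], [0.444, 0.274, 0.013], [0.509, 0.332, 0.119]]
scene collar 0.79 [198. 177.] 254 [[0.431, 0.263, 0.04], [0.45, 0.272, 0.175], [0.529, 0.384, 0.192]]
side stand 0.79 [285. 341.] 1758 [[0.395, 0.238, 0.004], [0.446, 0.295, 0.014], [0.508, 0.336, 0.121]]
side collar 0.93 [279. 292.] 325 [[0.436, 0.272, 0.148], [0.452, 0.299, 0.177], [0.469, 0.306, 0.192]]
wrist collar 0.67 [317. 332.] 10728 [[0.437, 0.268, 0.15], [0.455, 0.291, 0.189], [0.472, 0.304, 0.192]]
collar top 0.19095084857998595 [0.45456027 0.28508989 0.19038743] [0.03950601 0.04053629 0.0049799 ] fit ((0.4545917809009552, 0.2848472595214844), 0.020629489794373512)
```

View pics/5.png

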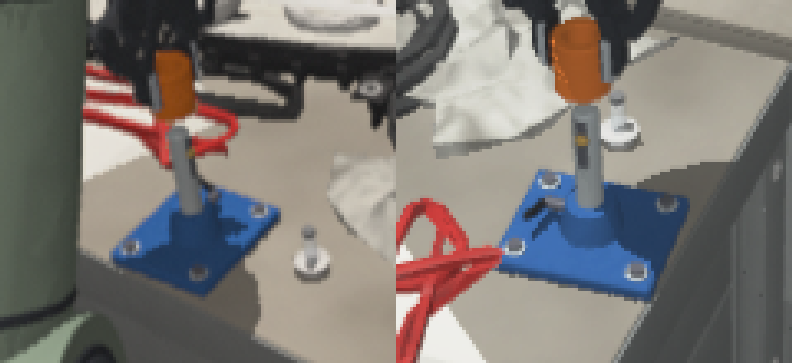

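Both views show the collar hanging upright right above the post, with the ball at crop (190,153) and (580,140). Now down, reading the force.

>>> servo_tool(
  targets=[
    {"x": 0.02,"y": -0.001,"z": 0,"wx": 0,"wy": 0,"wz": 0},
    {"x": 0.04,"y": -0.001,"z": 0,"wx": 0,"wy": 0,"wz": 0},
    {"x": 0.0475,"y": -0.001,"z": 0,"wx": 0,"wy": 0,"wz": 0},
    {"x": 0.0475,"y": -0.001,"z": 0,"wx": 0,"wy": 0,"wz": 0},
  ],
)

```text
clock: 8.85
position: [0.4551, 0.2845, 0.1409]
tool_rot: [-1.265, 1.57, -2.837]
force: [-0.1, 0.6, 0.1]
grip_width: 0.0393
```

>>> servo_tool(
  targets=[
    {"x": 0.004,"y": 0,"z": 0,"wx": 0,"wy": 0,"wz": 0},
    {"x": 0.01,"y": 0,"z": 0,"wx": 0,"wy": 0,"wz": 0},
    {"x": 0.01,"y": 0,"z": 0,"wx": 0,"wy": 0,"wz": 0},
  ],
)

```text
clock: 9.22
position: [0.4551, 0.2845, 0.1368]
tool_rot: [-1.2, 1.57, -2.772]
force: [0.0, 0.2, -1.3]
grip_width: 0.0394
```

>>> servo_tool(
  targets=[
    {"x": 0.004,"y": 0,"z": 0,"wx": 0,"wy": 0,"wz": 0},
    {"x": 0.01,"y": 0,"z": 0,"wx": 0,"wy": 0,"wz": 0},
    {"x": 0.01,"y": 0,"z": 0,"wx": 0,"wy": 0,"wz": 0},
  ],
)

```text
clock: 9.6
position: [0.455, 0.2844, 0.1326]
tool_rot: [-1.137, 1.57, -2.709]
force: [-0.1, 0.5, -0.7]
grip_width: 0.039
```

>>> servo_tool(
  targets=[
    {"x": 0.004,"y": 0,"z": 0,"wx": 0,"wy": 0,"wz": 0},
    {"x": 0.0075,"y": 0,"z": 0,"wx": 0,"wy": 0,"wz": 0},
    {"x": 0.0075,"y": 0,"z": 0,"wx": 0,"wy": 0,"wz": 0},
  ],
)

```text
clock: 9.98
position: [0.4549, 0.2843, 0.1295]
tool_rot: [-1.104, 1.57, -2.676]
force: [-0.5, -0.4, -1.5]
grip_width: 0.039
```

>>> servo_tool(
  targets=[
    {"x": 0.004,"y": 0,"z": 0,"wx": 0,"wy": 0,"wz": 0},
    {"x": 0.0075,"y": 0,"z": 0,"wx": 0,"wy": 0,"wz": 0},
    {"x": 0.0075,"y": 0,"z": 0,"wx": 0,"wy": 0,"wz": 0},
  ],
)

```text
clock: 10.35
position: [0.4549, 0.2843, 0.1263]
tool_rot: [-1.068, 1.569, -2.64]
force: [0.5, 0.6, -0.2]
grip_width: 0.0395
```

>>> servo_tool(
  targets=[
    {"x": 0.004,"y": 0,"z": 0,"wx": 0,"wy": 0,"wz": 0},
    {"x": 0.0075,"y": 0,"z": 0,"wx": 0,"wy": 0,"wz": 0},
    {"x": 0.0075,"y": 0,"z": 0,"wx": 0,"wy": 0,"wz": 0},
  ],
)

```text
clock: 10.72
position: [0.4549, 0.2843, 0.1232]
tool_rot: [-1.098, 1.569, -2.67]
force: [0.7, 0.4, -0.9]
grip_width: 0.0393
```

>>> servo_tool(
  targets=[
    {"x": 0.0025,"y": 0,"z": 0,"wx": 0,"wy": 0,"wz": 0},
    {"x": 0.005,"y": 0,"z": 0,"wx": 0,"wy": 0,"wz": 0},
    {"x": 0.005,"y": 0,"z": 0,"wx": 0,"wy": 0,"wz": 0},
  ],
)

```text
clock: 11.1
position: [0.4549, 0.2842, 0.1212]
tool_rot: [-0.965, 1.569, -2.537]
force: [1.2, -1.2, 0.0]
grip_width: 0.0394
```

>>> servo_tool(
  targets=[
    {"x": 0.0025,"y": 0,"z": 0,"wx": 0,"wy": 0,"wz": 0},
    {"x": 0.005,"y": 0,"z": 0,"wx": 0,"wy": 0,"wz": 0},
    {"x": 0.005,"y": 0,"z": 0,"wx": 0,"wy": 0,"wz": 0},
  ],
)

```text
clock: 11.48
position: [0.4554, 0.2843, 0.1196]
tool_rot: [-0.65, 1.57, -2.222]
force: [0.8, -0.9, 6.0]
grip_width: 0.0388
```

>>> servo_tool(
  targets=[
    {"x": 0.0025,"y": 0,"z": 0,"wx": 0,"wy": 0,"wz": 0},
    {"x": 0.005,"y": 0,"z": 0,"wx": 0,"wy": 0,"wz": 0},
    {"x": 0.005,"y": 0,"z": 0,"wx": 0,"wy": 0,"wz": 0},
  ],
)

```text
clock: 11.85
position: [0.4559, 0.2844, 0.1179]
tool_rot: [1.607, 1.57, 0.034]
force: [3.0, -1.3, 3.0]
grip_width: 0.0396
```

Cone contact came at a TCP height of about 0.120. From the geometry, the clicked centre should be near 0.1007. I'll continue gently and take out the x drift.

>>> servo_tool(
  targets=[
    {"x": 0.0025,"y": -0.001,"z": 0,"wx": 0,"wy": 0,"wz": 0},
    {"x": 0.005,"y": -0.002,"z": 0,"wx": 0,"wy": 0,"wz": 0},
    {"x": 0.005,"y": -0.002,"z": 0,"wx": 0,"wy": 0,"wz": 0},
  ],
)

```text
clock: 12.22
position: [0.4552, 0.2843, 0.1157]
tool_rot: [1.458, 1.57, -0.114]
force: [4.8, -0.2, -2.3]
grip_width: 0.0392
```

>>> servo_tool(
  targets=[
    {"x": 0.0025,"y": 0,"z": 0,"wx": 0,"wy": 0,"wz": 0},
    {"x": 0.005,"y": 0,"z": 0,"wx": 0,"wy": 0,"wz": 0},
    {"x": 0.005,"y": 0,"z": 0,"wx": 0,"wy": 0,"wz": 0},
  ],
)

```text
clock: 12.6
position: [0.4551, 0.2842, 0.1135]
tool_rot: [0.976, 1.57, -0.596]
force: [2.4, -0.5, -3.5]
grip_width: 0.0393
```

```bash
python3 -c "
from h import *
rel([.455,.2844,.1007],0)"
```

```text
t 12.6 p [0.4551 0.2842 0.1135] jaw -0.09 F [ 2.41 -0.47 -3.52] w 0.0393 q7 -0.82
tool axes cols
 [[ 0.     1.    -0.002]
 [-0.    -0.002 -1.   ]
 [-1.     0.     0.   ]]
shift [ 0.032  -0.0001 -0.0006]
turn [-0.0002  0.     -0.0001]
```

>>> servo_tool(
  targets=[
    {"x": 0.0025,"y": 0,"z": 0,"wx": 0,"wy": 0,"wz": 0},
    {"x": 0.005,"y": 0,"z": 0,"wx": 0,"wy": 0,"wz": 0},
    {"x": 0.005,"y": 0,"z": 0,"wx": 0,"wy": 0,"wz": 0},
  ],
)

```text
clock: 12.98
position: [0.455, 0.2841, 0.1113]
tool_rot: [0.55, 1.57, -1.023]
force: [2.0, -0.2, -3.5]
grip_width: 0.039
```

>>> servo_tool(
  targets=[
    {"x": 0.0025,"y": 0,"z": 0,"wx": 0,"wy": 0,"wz": 0},
    {"x": 0.005,"y": 0,"z": 0,"wx": 0,"wy": 0,"wz": 0},
    {"x": 0.005,"y": 0,"z": 0,"wx": 0,"wy": 0,"wz": 0},
  ],
)

```text
clock: 13.35
position: [0.4549, 0.284, 0.1091]
tool_rot: [0.12, 1.57, -1.452]
force: [2.3, 0.5, -2.2]
grip_width: 0.0392
```

>>> servo_tool(
  targets=[
    {"x": 0.0025,"y": 0,"z": 0,"wx": 0,"wy": 0,"wz": 0},
    {"x": 0.005,"y": 0,"z": 0,"wx": 0,"wy": 0,"wz": 0},
    {"x": 0.005,"y": 0,"z": 0,"wx": 0,"wy": 0,"wz": 0},
  ],
)

```text
clock: 13.72
position: [0.4549, 0.2839, 0.1067]
tool_rot: [-0.235, 1.57, -1.807]
force: [3.8, -0.2, -9.2]
grip_width: 0.0391
```

The downward pull came at 0.1067, as predicted. Smaller steps from here.

>>> servo_tool(
  targets=[
    {"x": 0.0025,"y": 0,"z": -0.0005,"wx": 0,"wy": 0,"wz": 0},
    {"x": 0.005,"y": 0,"z": -0.001,"wx": 0,"wy": 0,"wz": 0},
    {"x": 0.005,"y": 0,"z": -0.001,"wx": 0,"wy": 0,"wz": 0},
  ],
)

```text
clock: 14.1
position: [0.4548, 0.2841, 0.1045]
tool_rot: [-0.425, 1.57, -1.998]
force: [2.5, -0.1, -6.5]
grip_width: 0.0392
```

>>> servo_tool(
  targets=[
    {"x": 0.0025,"y": 0,"z": 0,"wx": 0,"wy": 0,"wz": 0},
    {"x": 0.004,"y": 0,"z": 0,"wx": 0,"wy": 0,"wz": 0},
    {"x": 0.004,"y": 0,"z": 0,"wx": 0,"wy": 0,"wz": 0},
  ],
)

```text
clock: 14.48
position: [0.4548, 0.2843, 0.103]
tool_rot: [-0.34, 1.57, -1.913]
force: [1.8, 0.6, -0.8]
grip_width: 0.0391
```

The force is gone, so it has clicked. I'll go 1 mm further into the free play and hold.

>>> servo_tool(
  targets=[
    {"x": 0.0025,"y": 0,"z": 0,"wx": 0,"wy": 0,"wz": 0},
    {"x": 0.0025,"y": 0,"z": 0,"wx": 0,"wy": 0,"wz": 0},
    {"x": 0.0025,"y": 0,"z": 0,"wx": 0,"wy": 0,"wz": 0},
    {"x": 0.0025,"y": 0,"z": 0,"wx": 0,"wy": 0,"wz": 0},
  ],
)

```text
clock: 14.98
position: [0.4548, 0.2843, 0.102]
tool_rot: [-0.383, 1.57, -1.955]
force: [1.9, -0.2, 0.2]
grip_width: 0.0394
```

```bash
python3 - <<'E'
from h import *
rel([.455,.2844,.1013],0)
F=[]
for i in range(6): bot.grab_frame("wrist"); F.append(bot.observe()["force"])
print(np.mean(F,0))
im,dep,c,out=look("wrist",["collar"])
P=out["collar"][1]; T=P[P[:,2]>np.percentile(P[:,2],95)-.004]; print("collar top",np.median(T[:,2]),(T.min(0)+T.max(0))/2)
E
```

```text
t 14.97 p [0.4548 0.2843 0.102 ] jaw -0.08 F [ 1.93 -0.23  0.18] w 0.0394 q7 -0.82
tool axes cols
 [[-0.     1.    -0.001]
 [-0.001 -0.001 -1.   ]
 [-1.    -0.     0.001]]
shift [ 0.0017  0.0005 -0.0001]
turn [-0.0002  0.0001  0.0001]
[ 1.57682085  0.49486993 -1.3592139 ]
wrist collar 0.63 [318. 324.] 9482 [[0.436, 0.268, 0.092], [0.453, 0.294, 0.132], [0.471, 0.304, 0.134]]
collar top 0.13270661966373845 [0.4537586  0.28452602 0.13226842]
```

>>> servo_tool(
  targets=[
    {"x": 0,"y": 0,"z": 0,"wx": 0,"wy": 0,"wz": 0},
    {"x": 0,"y": 0,"z": 0,"wx": 0,"wy": 0,"wz": 0},
    {"x": 0,"y": 0,"z": 0,"wx": 0,"wy": 0,"wz": 0},
    {"x": 0,"y": 0,"z": 0,"wx": 0,"wy": 0,"wz": 0},
    {"x": 0,"y": 0,"z": 0,"wx": 0,"wy": 0,"wz": 0},
    {"x": 0,"y": 0,"z": 0,"wx": 0,"wy": 0,"wz": 0},
  ],
  grip=1,
)

```text
clock: 16.12
position: [0.4548, 0.2843, 0.102]
tool_rot: [-0.357, 1.57, -1.93]
force: [0.6, -0.9, 0.5]
grip_width: 0.0852
```

>>> servo_tool(
  targets=[
    {"x": -0.05,"y": 0,"z": 0,"wx": 0,"wy": 0,"wz": 0},
    {"x": -0.12,"y": 0,"z": 0,"wx": 0,"wy": 0,"wz": 0},
    {"x": -0.22,"y": 0,"z": 0,"wx": 0,"wy": 0,"wz": 0},
    {"x": -0.32,"y": 0,"z": 0,"wx": 0,"wy": 0,"wz": 0},
    {"x": -0.38,"y": 0,"z": 0.1,"wx": 0,"wy": 0,"wz": 0},
    {"x": -0.38,"y": 0,"z": 0.2,"wx": 0,"wy": 0,"wz": 0},
    {"x": -0.38,"y": 0,"z": 0.22,"wx": 0,"wy": 0,"wz": 0},
    {"x": -0.38,"y": 0,"z": 0.22,"wx": 0,"wy": 0,"wz": 0},
  ],
)

```text
clock: 17.12
position: [0.4548, 0.1965, 0.2541]
tool_rot: [-0.246, 1.57, -1.819]
force: [0.2, 0.5, -0.6]
grip_width: 0.0853
```

```bash
python3 - <<'E'
from h import *
rel([.455,.2844,.1013],0)
im,dep,c,out=look("wrist",["collar","stand","bulb_1"],"pics/w6.png")
P=out["collar"][1]; T=P[P[:,2]>np.percentile(P[:,2],90)-.004]; print("collar top",np.percentile(P[:,2],[50,80,90,98]),(T.min(0)+T.max(0))/2)
im,dep,c,out=look("side",["collar","stand"])
u,v=map(int,out["stand"][0]["pixel"]); a=cv2.resize(im[v-80:v+40,u-60:u+60],(480,480),interpolation=cv2.INTER_NEAREST)[:,:,::-1]
b=cv2.imread("pics/w6.png")[:240,200:440]; cv2.imwrite("pics/6.png",np.hstack([a,cv2.resize(b,(300,300)) if 0 else cv2.copyMakeBorder(b,0,240,0,0,cv2.BORDER_CONSTANT)]))
E
```

```text
t 17.12 p [0.4548 0.1965 0.2541] jaw -0.12 F [ 0.15  0.51 -0.57] w 0.0853 q7 -0.6
tool axes cols
 [[-0.     1.    -0.002]
 [-0.001 -0.002 -1.   ]
 [-1.    -0.     0.001]]
shift [ 3.819e-01  1.000e-04 -2.201e-01]
turn [-0.0003  0.0001  0.    ]
wrist collar 0.9 [310. 118.] 1878 [[0.436, 0.267, 0.096], [0.453, 0.287, 0.131], [0.472, 0.303, 0.132]]
wrist stand 0.83 [321. 131.] 9292 [[0.397, 0.236, 0.011], [0.456, 0.283, 0.014], [0.512, 0.334, 0.125]]
wrist bulb_1 0.81 [346. 226.] 567 [[0.469, 0.164, 0.01], [0.481, 0.18, 0.011], [0.496, 0.191, 0.047]]
collar top [0.13054199 0.1312919  0.13170622 0.13229483] [0.45377521 0.28503657 0.13054001]
side collar 0.9 [280. 310.] 380 [[0.433, 0.27, 0.086], [0.448, 0.297, 0.119], [0.469, 0.305, 0.132]]
side stand 0.64 [283. 341.] 1635 [[0.394, 0.238, 0.003], [0.445, 0.297, 0.014], [0.509, 0.336, 0.067]]
```

View pics/6.png

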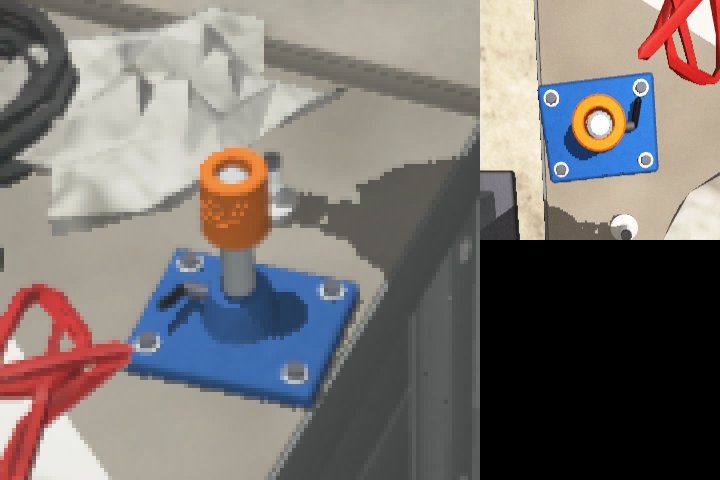

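The collar hangs upright on the post at (235,200) in the side crop, and the stand and bulb are undisturbed. Its top is at about 0.1315, so the underside is about 85.5 mm, within range.

```bash
python3 -c "
from h import *
print(bot.job_done())"
```

```text
the job is handed in; nothing more can be done
None
```

The collar is on the post, clicked over the balls and released, and the job is handed in at about 17 s of the 64 s allowed. Handing in gives no verdict.

- **Forces on the way down:** I read about 6 N upward as the cone met the balls. On the land it was a small 2 to 3.5 N downward reading. The click pulled 9.2 N downward, then the force fell to about 0. I went 1 mm further into the free play, held, and let go.
- **Last look:** The collar hangs upright and its axis is within about 1 mm of the post's. Its underside is about 85.5 mm above the bench, inside the 71 to 92.5 mm range. It dropped about 1 mm within the free play on release.
- **Other items:** The bulb beside the stand is where it was. I did not look again at the other bulb and the projector lens after lifting the collar; no force reading suggested contact with them.
- **Disagreements:** The first move call was refused because its rows left out the turn values, so nothing moved. The grip closing showed a brief 11 N upward force, with no visible effect on how the collar was held.

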